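Fit the bench pin in its holder and lock it

ROBOT

A 6-joint arm with a two-finger parallel gripper is mounted at the origin on a cart in front of the work surface, level with it; the furniture and walls round the work are solid. World frame = base frame: x ahead of the robot, y to its left, z up, the work surface at z = 0. Lengths are in m, angles in rad, forces in N, time in s.
With the tool pointing down it reaches from about 0.375 to 0.9 m from the base axis. Payload 3.1 kg.
Tool frame: the origin (TCP) lies between the finger pads; the fingertips stand robot.finger_overhang ahead of it and the grasp point (between the pads) lies 3 mm ahead of it (robot.finger_overhang is the distance from the TCP to the fingertips, in m); z points along the fingers, y is the line along which they close (so a half turn about z gives the same grasp; the last joint's range is limited). The gripper opens to 87 mm and grips with 3 to 60 N. Pads are 19 mm wide; open, the fingers measure 117 mm over their backs; the gripper's body (75 mm by 190 mm) begins 51 mm behind the grasp point.
Start: joints at [1.133, 0.527, 1.433, -0, 1.181, -0.178], TCP at [0.16, 0.604, 0.222] pointing down, gripper open.
Joint ranges: [-3.08, 3.08], [-0.75, 2.2], [0.22, 2.44], [-1.43, 4.57], [0, 2.65], [-2.85, 2.85]. Speed limits (rad/s): [2.79, 2.79, 3.14, 3.14, 3.14, 3.14].

INTERFACE

Orientations are given as a unit quaternion [x, y, z, w].
In Python, from rig import get_obs, vision, hand_in, nets, robot gives the robot as it stands.
- The arm moves only by the tool apply_moves, never from a script. Its argument "series" is a list of rows, each an object with "offset": the shift along the world's x, y, z in cm, a list of three; "rot": the turn, a rotation vector about the world's x, y, z in degrees, a list of three. A call has 1 to 20 rows; each row is the pose to reach, as a shift and turn from the pose commanded when the call began; what a row does not reach only later rows make up. A row lasts 1/10 s, in which the tool goes at most 50 mm and 8.59 degrees, less where a joint would pass 70% of its speed; a pose out of reach is approached as far as the arm can. A call with a gripper value outside its range is refused whole. "hand" is the opening, from 0 (shut) to 1 (fully open), set as the call begins (left out, the last holds). The fingers move at their own pace and stop on an object; "newtons" is the grip in N (left out, the last holds). Time passes only in rows, so rows that repeat a pose let the fingers close. It gives the time, the measured TCP pose, the force, the opening and the grip force at its end, in the units of the state.
- get_obs(): the state, without advancing time (a new reading comes with each control period).
- vision.camera(name): name is "scene" or "top" or "wrist"; returns the picture (420x560x3 uint8, red, green, blue); there is no depth.
- vision.calibration(name): a dict with "K" (3x3 intrinsics, pixels), "k1" (the pictures are not rectified: a ray, as slopes to the right and down, at radius r is drawn at 1 + k1 r^2 times it, then the intrinsics apply), "R" (3x3) and "t" (3): a world point X has camera coordinates R X + t. Camera axes: x right, y down, z forward; pixel columns grow to the right and rows downward; lengths in m; the calibration is good to about 2 mm. A picture is of the moment at which its call begins: read the wrist's pose just before it. calibration takes no time and is no camera call; for the wrist camera it gives the pose at the moment of the call.
- hand_in(): hands the job in; it is judged then, once.
Trained networks look in the newest picture that a camera, given by its name, has taken for a name from the list of things; names that differ only in an ending like _2 or _b are one class to them, and where a whole thing is asked for, a point or a joint stands for the part that bears it (a point fixed in the world has none). Each returns a list of dicts, best first, with "conf" (0 to 1); they miss things now and then, are a little off and sometimes report something else, mostly with a low value. They report only what shows in the picture. A call takes as long as a camera call.
- nets.search_frame(camera, query): "centre" ([x, y, z] in m, in world coordinates, good to about 4 mm: the middle of the surface that is visible of it).
- nets.spot_point(camera, query): "centre" ([x, y, z] in m, in world coordinates, good to about 4 mm: a listed point, or the origin of a listed thing).
The state is a dict: "time": time; "q": joint angles; "joint_velocities": joint speeds; "joint_torque": joint torques, N m; "position": TCP position; "tool_rot": TCP orientation; "ft_force": force on the tool from outside, world axes, zero at the start; "moment": the same for the moment, N m; "grip_width": finger opening in m; "grip_force": force on a finger pad.
Only numpy, scipy, OpenCV 4.12 (cv2) and the standard library are available. Lean on these libraries where they do the work, as an engineer would, in place of code of your own. Each camera call takes 0.05 s, during which the arm holds its last target. There are 200 camera calls.

TASK

Fit the wooden bench pin for sawing: push its tongue through the slot in the steel front plate of the holder until the pin's shoulders are fully home against the plate, then swing the black-handled clamp lever down to the left as far as it goes, so that the pin is held. Feel your way into the slot and push gently: never ram the pin against the holder. Leave the other tools where they are.

Things in the scene. Friction and masses are not known exactly. Their poses are not given: they have to be found in the camera images.
- bench_pin: Loose jeweller's bench pin: flat pale wood, 90 g, lying on the bench. Origin: underside, on the blade's middle line; z up, x along it to the tongue. Blade x -70 to 55 mm, 56 wide (y), 14 thick, a V sawn into its -x end (to x = -25). At x = 55 square shoulders step in to the tongue, 40 wide, 14 thick, to x = 101. Balances at x = 14; grip the blade's long edges, x = 0 to 14, firmly (90 N).
- pin_shoulder (a point): Point on the pin midway between the shoulders, at half thickness (x = 55 mm, 7 mm above the underside). The tongue runs 46 mm on from here; its end is bevelled to a nose 4 mm thick: by 8 mm on the underside (over the last 14 mm), 2 mm on top, not at the sides.
- pin_holder: The holder's base, fixed to the bench: dark steel plate 86 x 160 x 10 mm with a cross rail (to 18 mm) that carries a green head. Origin on the bench under the rail's middle; x points into the slot (the way the pin is pushed, away from the robot), y left, z up. The head stands clamped up to 14 mm to either side (y) of the middle; that setting is not measured: look or feel for it.
- slot_nominal (a point): Where the slot's mouth is when the head is set in the middle of its rail (22 mm before the base's origin, 52.25 mm up): the real one lies up to 14 mm left or right of it along the base's y. Slot 42.5 wide, 16.5 high, level, right through, sharp edges, in a steel front plate 90 mm wide, 18 to 73.5 mm high, that the shoulders meet.
- slot_back_nominal (a point): The slot's middle at the head's back (16 mm beyond the base's origin), for a head set in the middle: the head is 38 mm deep, 71 mm high over the bench. The tongue, home, shows 8 mm here. A leaf spring in the slot floor (crown 3.2 mm up, halfway in) lifts the tongue to the roof and makes it drag at 3 to 10 N; a push of 15 N takes it home.
- hinge_nominal (a point): Middle of the clamp lever's level hinge axis (along the base's x) for a head set in the middle: 85.5 mm up, 19 mm behind the plate's outer face. Lever and hinge shift sideways with the head. The lever is a steel stem with a black handle 16 mm thick, 22 to 74 mm from the hinge, between two ears 95 mm high.
- lock_lever (a joint): Clamp lever angle, rad: 0 = upright (open), growing as the handle swings to the left (+y of the base) and down, to its stop at 1.4 (nearly level, locked). It stays where left; about 2 N at the handle move it. A cam drives a shoe 2 mm down from the slot's roof onto the tongue, so closed without the pin it narrows the slot.
- brass_block: Bystander: brass doming block, 36 mm cube.
- loupe: Bystander: black eye loupe, 35 mm across, 26 mm high.
- charcoal_block: Bystander: black charcoal block, 66 x 101 x 33 mm.
- ring_clamp: Bystander: wooden ring clamp lying flat, 115 mm long, 22 mm high.

How it is judged:
On the way, in this order (a step that is already met when the one before it is completed fails the run):
1. the pin's tongue is through the slot and its shoulders are home against the plate, with the lever still open (x of pin_shoulder in the frame of pin_holder above -0.0245 m and z of pin_shoulder in the frame of pin_holder between 0.045 and 0.06 m and angle between the x axis of bench_pin and the x axis of pin_holder, either way round below 0.1 rad and value of joint lock_lever below 0.7 rad), for 0.2 s.
2. the lever is swung down (value of joint lock_lever above 1.25 rad), for 0.2 s.
At the end, for the whole second after the job is handed in: The pin rests with its tongue through the slot and its shoulders within 2.5 mm of the front plate, level and square to the holder (within 0.1 rad), and the clamp lever is down (joint above 1.25 of 1.4 rad) (x of pin_shoulder in the frame of pin_holder above -0.0245 m and z of pin_shoulder in the frame of pin_holder between 0.045 and 0.06 m and y of pin_shoulder in the frame of pin_holder between -0.02 and 0.02 m and angle between the x axis of bench_pin and the x axis of pin_holder, either way round below 0.1 rad and value of joint lock_lever above 1.25 rad and linear speed of bench_pin below 0.01 m/s); the robot touches nothing.
It fails at once if the pin is pressed on the holder with more than 35 N (contact force between bench_pin and pin_holder above 35 N).
It fails at once if a bystander is shifted by more than 20 mm (distance of any of brass_block, loupe, charcoal_block, ring_clamp from where it was at the start of the episode above 0.02 m).
It also fails if it takes over 72 s, if anything falls off the work surface, if the arm or the gripper's body presses on something with over 40 N, if the wrist force passes 120 N, or if a joint passes its speed limit or range.

## Working session

There is one attempt and no reset: what is moved stays moved. The work goes in short steps, Python scripts to look and compute and a tool call to move; the robot and the scene stay as the last step left them, time stands still between calls to the robot, and variables do not carry over. Pictures are saved under pics/ and viewed, at most 13 in all, crops included, and the job is handed in when it is done.

Besides the shell and the picture viewer there is one more tool, called after "Emit:" as name([rows], argument=value, ...), one row to a line, values as JSON. apply_moves: Moves the arm, as the interface text tells. Its arguments: {"type":"object","properties":{"series":{"type":"array"},"hand":{"type":"number"},"newtons":{"type":"number"}},"required":["series"]}

```bash
mkdir -p pics; ls; python3 - <<'E'
from rig import get_obs, vision, nets, robot
import cv2,numpy as np
o=get_obs();print(o, robot.finger_overhang)
for c in ("scene","top"):
    im=vision.camera(c);cv2.imwrite(f"pics/{c}0.png",im[:,:,::-1])
    for q in ("bench_pin","pin_shoulder","pin_holder","slot_nominal","slot_back_nominal","hinge_nominal"):
        print(c,q,[(np.round(d["centre"],4),round(d["conf"],2)) for d in nets.spot_point(c,q)][:2])
    for q in ("bench_pin","pin_holder","lock_lever","brass_block","loupe","charcoal_block","ring_clamp"):
        print(c,"S",q,[(np.round(d["centre"],4),round(d["conf"],2)) for d in nets.search_frame(c,q)][:2])
E
```

```text
pics
{'time': 0.0, 'q': array([ 1.13349246e+00,  5.28486989e-01,  1.43390444e+00,  2.67306666e-05,
        1.18140126e+00, -1.78511985e-01]), 'joint_velocities': array([2.58662872e-03, 5.87894700e-05, 1.38823714e-03, 1.73432605e-03,
       3.67091625e-04, 5.47436926e-04]), 'joint_torque': array([-1.32309215e-03, -4.40044749e+01, -1.76591331e+01,  6.29846100e-02,
        5.83865948e-02, -1.59044484e-04]), 'position': array([0.15959985, 0.60351688, 0.22135817]), 'tool_rot': array([ 1.29040124e-01,  9.91638763e-01, -1.04453943e-03, -3.45155981e-04]), 'ft_force': array([-0.53214036,  0.82683247,  0.52612962]), 'moment': array([-0.02293006,  0.03647418, -0.0026799 ]), 'grip_force': 0.0, 'grip_width': 0.0871070649711814} 0.022
scene bench_pin [(array([0.4569, 0.2341, 0.0013]), 0.82), (array([6.482e-01, 2.623e-01, 1.000e-04]), 0.24)]
scene pin_shoulder [(array([0.5154, 0.2369, 0.0074]), 0.82)]
scene pin_holder [(array([ 0.5425, -0.0234,  0.0024]), 0.97)]
scene slot_nominal [(array([ 0.5212, -0.0224,  0.0537]), 0.65)]
scene slot_back_nominal [(array([ 0.5602, -0.0202,  0.0485]), 0.91)]
scene
[... 777 characters left out ...]
p slot_nominal [(array([ 0.5235, -0.0196,  0.0512]), 0.64)]
top slot_back_nominal [(array([ 0.5547, -0.0238,  0.0489]), 0.78)]
top hinge_nominal [(array([ 0.5415, -0.0195,  0.0856]), 0.79), (array([ 0.6474,  0.2593, -0.0016]), 0.3)]
top S bench_pin [(array([0.4664, 0.2361, 0.0143]), 0.79)]
top S pin_holder [(array([ 0.5451, -0.0211,  0.0088]), 0.91)]
top S lock_lever [(array([ 0.5354, -0.0121,  0.1377]), 0.63), (array([0.4668, 0.2318, 0.015 ]), 0.52)]
top S brass_block [(array([ 0.5453, -0.0244,  0.0096]), 0.43)]
top S loupe [(array([0.6445, 0.2574, 0.0125]), 0.58)]
top S charcoal_block [(array([ 0.5984, -0.3765,  0.0326]), 0.69)]
top S ring_clamp [(array([ 0.3893, -0.2571,  0.0186]), 0.79)]
```

View pics/top0.png

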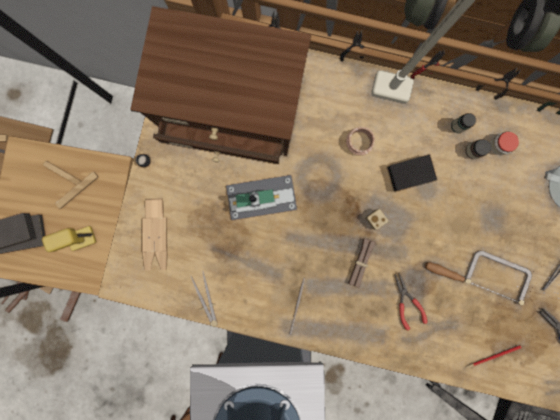

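View pics/scene0.png

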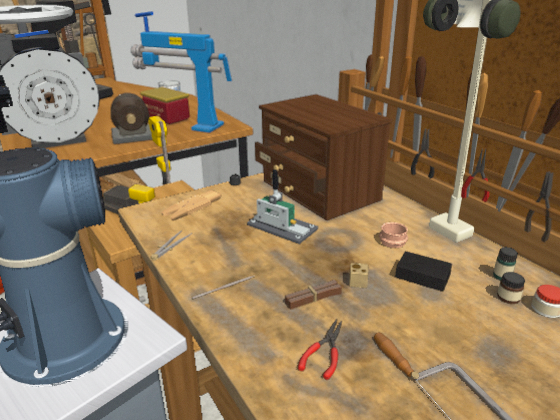

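The top view shows the pin at about (153,235) with its tongue pointing up the image, and the holder at (262,197) with its green head offset to the left. The cabinet lies just beyond the holder. I'll enlarge both.

```bash
cat > h.py <<'E'
from rig import get_obs, vision, nets, robot
import cv2,numpy as np
def cal(c):
    k=vision.calibration(c);return [np.array(k["K"]),k["k1"],np.array(k["R"]),np.array(k["t"])]
def proj(C,X):
    K,k1,R,t=C;p=np.asarray(X)@R.T+t;s=p[...,:2]/p[...,2:];s=s*(1+k1*(s**2).sum(-1,keepdims=True))
    return s@K[:2,:2].T+K[:2,2]
def unproj(C,uv,z):
    K,k1,R,t=C;s=cv2.undistortPoints(np.array(uv,float).reshape(-1,1,2),K,np.array([k1,0,0,0,0.]))[:,0]
    d=np.c_[s,np.ones(len(s))]@R;o=-R.T@t
    return o+d*((z-o[2])/d[:,2])[:,None]
E
python3 - <<'E'
import cv2,numpy as np
from h import *
im=cv2.imread("pics/top0.png")
a=cv2.resize(im[190:280,125:185],None,fx=6,fy=6,interpolation=cv2.INTER_CUBIC)
b=cv2.resize(im[170:225,220:300],None,fx=5,fy=5,interpolation=cv2.INTER_CUBIC)
o=np.zeros((540,770,3),np.uint8);o[:540,:360]=a;o[:275,365:765]=b
cv2.imwrite("pics/crop1.png",o)
C=cal("top")
print(C)
E
```

```text
[array([[421.42162622,   0.        , 278.07515002],
       [  0.        , 421.42162622, 203.08117207],
       [  0.        ,   0.        ,   1.        ]]), -0.01595179951939241, array([[-0.02341016, -0.99969933, -0.00729465],
       [-0.9984421 ,  0.02374915, -0.05049119],
       [ 0.05064925,  0.00610128, -0.99869787]]), array([-0.04911579,  0.53773165,  0.99069357])]
```

View pics/crop1.png

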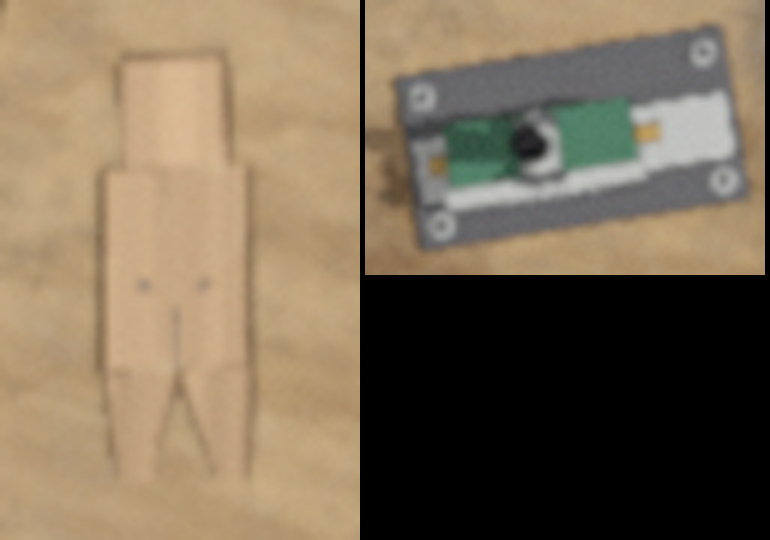

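```bash
python3 - <<'E'
from h import *
C=cal("top")
def a(p):return (np.array(p,float)+.5)/6-.5+[125,190]
def b(p):return (np.array(p,float)+.5-[365,0])/5-.5+[220,170]
np.set_printoptions(precision=4,suppress=True)
P=unproj(C,a([(122,57),(222,55),(105,168),(247,167),(102,370),(250,370),(248,478)]),.014);print(P)
H=unproj(C,b([(397,78),(720,27),(748,198),(420,248)]),.010);print(H,H.mean(0))
e=(H[0]-H[1]+H[3]-H[2]);f=H[0]-H[3]+H[1]-H[2];print(np.degrees(np.arctan2(-e[0],e[1])),np.degrees(np.arctan2(f[1],f[0])),np.linalg.norm(e)/2,np.linalg.norm(f)/2)
# head green top corners z=.071, plate front edge ends z=.0735
print(unproj(C,b([(445,122),(628,98),(637,155),(450,185)]),.071))
print(unproj(C,b([(447,207),(645,178)]),.0735))
E
```

```text
[[0.5535 0.2564 0.014 ]
 [0.5534 0.2163 0.014 ]
 [0.5095 0.2635 0.014 ]
 [0.5085 0.2068 0.014 ]
 [0.4295 0.2653 0.014 ]
 [0.4282 0.2064 0.014 ]
 [0.3857 0.2077 0.014 ]]
[[ 0.5825  0.0621  0.01  ]
 [ 0.6033 -0.0934  0.01  ]
 [ 0.5209 -0.1047  0.01  ]
 [ 0.5008  0.0525  0.01  ]] [ 0.5519 -0.0209  0.01  ]
7.4675340387965115 7.2658353638056274 0.15768488890034663 0.08272038756866876
[[ 0.5562  0.0329  0.071 ]
 [ 0.5651 -0.0497  0.071 ]
 [ 0.5393 -0.0531  0.071 ]
 [ 0.5278  0.0312  0.071 ]]
[[ 0.5179  0.0325  0.0735]
 [ 0.5288 -0.0565  0.0735]]
```

Emit:
apply_moves([
  {"offset": [10, -12, -2], "rot": [0, 0, 5]},
  {"offset": [20, -24, -4], "rot": [0, 0, 10]},
  {"offset": [30.4, -36.8, -6], "rot": [0, 0, 15]},
  {"offset": [30.4, -36.8, -6], "rot": [0, 0, 15]},
  {"offset": [30.4, -36.8, -6], "rot": [0, 0, 15]},
  {"offset": [30.4, -36.8, -6], "rot": [0, 0, 15]},
  {"offset": [30.4, -36.8, -6], "rot": [0, 0, 15]},
  {"offset": [30.4, -36.8, -6], "rot": [0, 0, 15]},
  {"offset": [30.4, -36.8, -6], "rot": [0, 0, 15]},
  {"offset": [30.4, -36.8, -6], "rot": [0, 0, 15]},
  {"offset": [30.4, -36.8, -6], "rot": [0, 0, 15]},
  {"offset": [30.4, -36.8, -6], "rot": [0, 0, 15]},
  {"offset": [30.4, -36.8, -6], "rot": [0, 0, 15]},
  {"offset": [30.4, -36.8, -6], "rot": [0, 0, 15]},
], hand=1)

```text
time: 2.8
position: [0.4629, 0.2372, 0.1625]
tool_rot: [-0.003, 1.0, 0.0, -0.0]
ft_force: [-0.1, 0.3, -0.5]
grip_width: 0.0872
grip_force: 0.0
```

```bash
python3 - <<'E'
from h import *
np.set_printoptions(precision=4,suppress=True)
o=get_obs();print(o["time"],o["position"],o["tool_rot"])
C=cal("wrist");im=vision.camera("wrist");cv2.imwrite("pics/w1.png",im[:,:,::-1])
np.savez("w1.npz",*C);print(C)
for q in ("bench_pin","pin_shoulder"):print(q,[(d["centre"],d["conf"]) for d in nets.spot_point("wrist",q)][:2])
E
```

```text
2.8 [0.4629 0.2372 0.1625] [-0.0025  1.      0.0001 -0.0001]
[array([[319.4269,   0.    , 279.5882],
       [  0.    , 319.4269, 202.8141],
       [  0.    ,   0.    ,   1.    ]]), -0.047870578614840946, array([[-0.005 ,  1.    ,  0.0018],
       [ 0.9574,  0.0043,  0.2889],
       [ 0.2889,  0.0032, -0.9574]]), array([-0.2351, -0.4609,  0.1995])]
bench_pin [([0.4533, 0.2374, 0.0021], 0.79)]
pin_shoulder [([0.5096, 0.2333, 0.0032], 0.56)]
```

View pics/w1.png

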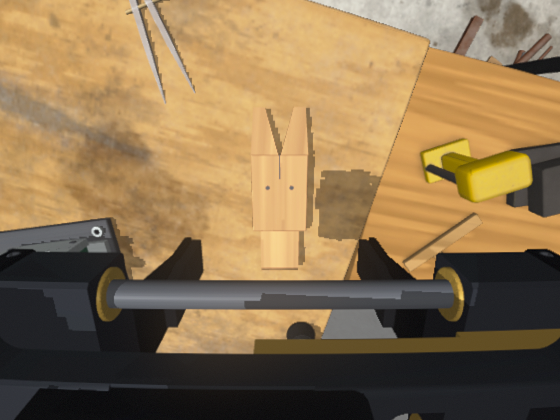

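The wrist picture shows the pin between the open fingers. Its shoulders are at row 231 (columns 252–308), its nose at row 269 and its V at row 107.

```bash
python3 - <<'E'
from h import *
np.set_printoptions(precision=4,suppress=True)
z=np.load("w1.npz");C=[z[k] for k in z.files]
print(unproj(C,[(252,230.5),(308,231),(262,231),(298,231),(252,155),(307.5,155)],.014))
print(unproj(C,[(262,269),(298,269)],.012))
E
```

```text
[[0.5064 0.2088 0.014 ]
 [0.5067 0.2673 0.014 ]
 [0.5069 0.2193 0.014 ]
 [0.5068 0.2568 0.014 ]
 [0.4277 0.2104 0.014 ]
 [0.4274 0.2644 0.014 ]]
[[0.5523 0.2186 0.012 ]
 [0.5522 0.258  0.012 ]]
```

Emit:
apply_moves([
  {"offset": [0, 0, -4]},
  {"offset": [0, 0, -8]},
  {"offset": [0, 0, -11]},
  {"offset": [0, 0, -12.5]},
  {"offset": [0, 0, -13.2]},
  {"offset": [0, 0, -13.7]},
  {"offset": [0, 0, -13.7]},
  {"offset": [0, 0, -13.7]},
], hand=1)

```text
schema error: expected keys offset, rot
```

Emit:
apply_moves([
  {"offset": [0, 0, -4], "rot": [0, 0, 0]},
  {"offset": [0, 0, -8], "rot": [0, 0, 0]},
  {"offset": [0, 0, -11], "rot": [0, 0, 0]},
  {"offset": [0, 0, -12.5], "rot": [0, 0, 0]},
  {"offset": [0, 0, -13.2], "rot": [0, 0, 0]},
  {"offset": [0, 0, -13.7], "rot": [0, 0, 0]},
  {"offset": [0, 0, -13.7], "rot": [0, 0, 0]},
  {"offset": [0, 0, -13.7], "rot": [0, 0, 0]},
], hand=1)

```text
time: 3.75
position: [0.4645, 0.2365, 0.0262]
tool_rot: [-0.002, 1.0, 0.0, 0.001]
ft_force: [0.8, -0.5, -0.3]
grip_width: 0.0871
grip_force: 0.0
```

Emit:
apply_moves([
  {"offset": [0, 0, -0.2], "rot": [0, 0, 0]},
  {"offset": [0, 0, -0.2], "rot": [0, 0, 0]},
])

```text
time: 3.95
position: [0.4642, 0.2363, 0.0239]
tool_rot: [-0.001, 1.0, 0.0, 0.001]
ft_force: [0.4, -0.0, -0.3]
grip_width: 0.0871
grip_force: 0.0
```

Emit:
apply_moves([
  {"offset": [0, 0, 0], "rot": [0, 0, 0]},
  {"offset": [0, 0, 0], "rot": [0, 0, 0]},
  {"offset": [0, 0, 0], "rot": [0, 0, 0]},
  {"offset": [0, 0, 0], "rot": [0, 0, 0]},
  {"offset": [0, 0, 0], "rot": [0, 0, 0]},
  {"offset": [0, 0, 0], "rot": [0, 0, 0]},
  {"offset": [0, 0, 0], "rot": [0, 0, 0]},
  {"offset": [0, 0, 0], "rot": [0, 0, 0]},
], hand=0.4, newtons=60)

```text
time: 4.75
position: [0.4639, 0.2362, 0.0233]
tool_rot: [-0.002, 1.0, -0.0, -0.0]
ft_force: [-0.5, -0.3, -0.0]
grip_width: 0.0367
grip_force: 0.0
```

```bash
python3 - <<'E'
from h import *
np.set_printoptions(precision=4,suppress=True)
o=get_obs();print(o["grip_width"],o["grip_force"])
C=cal("wrist");im=vision.camera("wrist");t=vision.camera("top")
cv2.imwrite("pics/w2.png",np.hstack([im[:,:,::-1],cv2.resize(t[180:285,110:190],(240,315))[:,:,::-1].repeat(1,0) if 0 else np.vstack([cv2.resize(t[180:285,110:190],(240,315)),np.zeros((105,240,3),np.uint8)])[:,:,::-1]]))
E
```

```text
0.03666122556920196 0.0
```

View pics/w2.png

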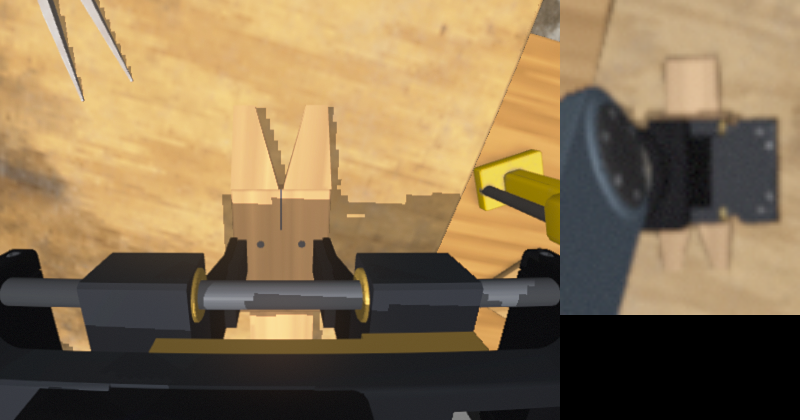

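```bash
python3 - <<'E'
from h import *
np.set_printoptions(precision=1,suppress=True)
C=cal("wrist");o=get_obs();p=o["position"]
print(-C[2].T@C[3],p)
for dz in (-.022,-.012,-.003,.01):
  print(dz,proj(C,[p+[dx,s*.01835,dz] for s in (-1,1) for dx in (-.0095,0)]))
print("pin top",proj(C,[(x,.2365+s*.028,z) for x in (.3827,.4277,.45,.464) for s in (-1,1) for z in(0,.014)]))
C=cal("scene");print(proj(C,[p,p-[0,0,.022]]))
E
```

```text
[0.4 0.2 0.2] [0.5 0.2 0. ]
-0.022 [[249.9 226.8]
 [250.3 241. ]
 [309.5 226.9]
 [309.  241.1]]
-0.012 [[248.4 232.9]
 [248.9 247.8]
 [311.1 233.1]
 [310.5 247.9]]
-0.003 [[247.  239. ]
 [247.4 254.5]
 [312.6 239.2]
 [312.  254.6]]
0.01 [[244.6 249. ]
 [245.1 265.4]
 [315.1 249.1]
 [314.4 265.5]]
pin top [[230.5 105.5]
 [226.6 105.4]
 [330.9 105.8]
 [335.1 105.7]
 [233.5 184. ]
 [230.  189.9]
 [327.4 184.2]
 [331.  190.1]
 [234.9 219.3]
 [231.6 227.5]
 [325.7 219.5]
 [329.1 227.7]
 [235.7 240.2]
 [232.6 249.8]
 [324.7 240.4]
 [327.9 250. ]]
[[191.  199. ]
 [191.7 206.2]]
```

```bash
python3 - <<'E'
from h import *
s=vision.camera("scene");cv2.imwrite("pics/s2.png",cv2.resize(s[150:240,140:260],None,fx=6,fy=6,interpolation=cv2.INTER_CUBIC)[:,:,::-1])
print([(d["centre"],d["conf"]) for d in nets.spot_point("scene","bench_pin")][:2])
E
```

```text
[([0.3906, -0.2603, -0.002], 0.57), ([0.455, 0.2342, 0.0009], 0.55)]
```

View pics/s2.png

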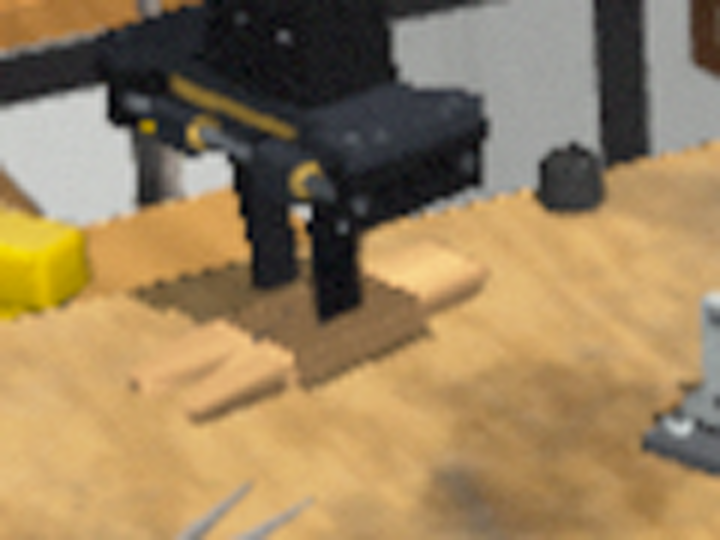

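The fingertips stand on or above the blade, not beside it. I'll open and feel downwards for the bench.

Emit:
apply_moves([
  {"offset": [0, 0, 0], "rot": [0, 0, 0]},
  {"offset": [0, 0, 0], "rot": [0, 0, 0]},
  {"offset": [0, 0, 0], "rot": [0, 0, 0]},
  {"offset": [0, 0, 0], "rot": [0, 0, 0]},
  {"offset": [0, 0, 0], "rot": [0, 0, 0]},
  {"offset": [0, 0, 0], "rot": [0, 0, 0]},
  {"offset": [0, 0, -0.1], "rot": [0, 0, 0]},
  {"offset": [0, 0, -0.2], "rot": [0, 0, 0]},
  {"offset": [0, 0, -0.2], "rot": [0, 0, 0]},
], hand=1)

```text
time: 5.85
position: [0.4638, 0.2361, 0.0212]
tool_rot: [-0.001, 1.0, -0.0, -0.0]
ft_force: [0.5, 0.1, -0.7]
grip_width: 0.0864
grip_force: 0.0
```

```bash
python3 - <<'E'
from h import *
o=get_obs();print(o["position"],o["ft_force"],[a for a in dir(robot) if a[0]!="_"],robot.finger_overhang)
E
```

```text
[0.46379282 0.23613654 0.02118793] [ 0.54137694  0.13616416 -0.71067153] ['Unreachable', 'finger_overhang'] 0.022
```

Emit:
apply_moves([
  {"offset": [0, 0, -0.1], "rot": [0, 0, 0]},
  {"offset": [0, 0, -0.2], "rot": [0, 0, 0]},
  {"offset": [0, 0, -0.3], "rot": [0, 0, 0]},
  {"offset": [0, 0, -0.3], "rot": [0, 0, 0]},
])

```text
time: 6.25
position: [0.4638, 0.2361, 0.0182]
tool_rot: [-0.002, 1.0, -0.0, -0.0]
ft_force: [-0.5, -0.2, 0.5]
grip_width: 0.0868
grip_force: 0.0
```

Emit:
apply_moves([
  {"offset": [0, 0, -0.1], "rot": [0, 0, 0]},
  {"offset": [0, 0, -0.2], "rot": [0, 0, 0]},
  {"offset": [0, 0, -0.3], "rot": [0, 0, 0]},
  {"offset": [0, 0, -0.3], "rot": [0, 0, 0]},
])

```text
time: 6.65
position: [0.4638, 0.2362, 0.0152]
tool_rot: [-0.002, 1.0, -0.0, -0.0]
ft_force: [-0.7, -0.9, 0.2]
grip_width: 0.0866
grip_force: 0.0
```

Emit:
apply_moves([
  {"offset": [0, 0, -0.1], "rot": [0, 0, 0]},
  {"offset": [0, 0, -0.2], "rot": [0, 0, 0]},
  {"offset": [0, 0, -0.3], "rot": [0, 0, 0]},
  {"offset": [0, 0, -0.3], "rot": [0, 0, 0]},
])

```text
time: 7.05
position: [0.4638, 0.2361, 0.0122]
tool_rot: [-0.001, 1.0, -0.0, -0.0]
ft_force: [-1.2, 0.4, 1.2]
grip_width: 0.0869
grip_force: 0.0
```

Emit:
apply_moves([
  {"offset": [0, 0, -0.1], "rot": [0, 0, 0]},
  {"offset": [0, 0, -0.2], "rot": [0, 0, 0]},
  {"offset": [0, 0, -0.2], "rot": [0, 0, 0]},
])

```text
time: 7.35
position: [0.4638, 0.2362, 0.0102]
tool_rot: [-0.002, 1.0, -0.0, -0.0]
ft_force: [-0.5, -0.7, 0.2]
grip_width: 0.0874
grip_force: 0.0
```

Emit:
apply_moves([
  {"offset": [0, 0, -0.1], "rot": [0, 0, 0]},
  {"offset": [0, 0, -0.15], "rot": [0, 0, 0]},
  {"offset": [0, 0, -0.2], "rot": [0, 0, 0]},
  {"offset": [0, 0, -0.2], "rot": [0, 0, 0]},
])

```text
time: 7.75
position: [0.4638, 0.2362, 0.0083]
tool_rot: [-0.002, 1.0, -0.0, -0.0]
ft_force: [0.0, 0.6, 0.3]
grip_width: 0.0868
grip_force: 0.0
```

Emit:
apply_moves([
  {"offset": [0, 0, -0.05], "rot": [0, 0, 0]},
  {"offset": [0, 0, -0.1], "rot": [0, 0, 0]},
  {"offset": [0, 0, -0.1], "rot": [0, 0, 0]},
])

```text
time: 8.05
position: [0.4639, 0.2361, 0.0073]
tool_rot: [-0.001, 1.0, -0.0, -0.0]
ft_force: [-0.7, -0.8, 0.8]
grip_width: 0.0869
grip_force: 0.0
```

Emit:
apply_moves([
  {"offset": [0, 0, 0], "rot": [0, 0, 0]},
  {"offset": [0, 0, 0], "rot": [0, 0, 0]},
  {"offset": [0, 0, 0], "rot": [0, 0, 0]},
  {"offset": [0, 0, 0], "rot": [0, 0, 0]},
  {"offset": [0, 0, 0], "rot": [0, 0, 0]},
  {"offset": [0, 0, 0], "rot": [0, 0, 0]},
  {"offset": [0, 0, 0], "rot": [0, 0, 0]},
  {"offset": [0, 0, 0], "rot": [0, 0, 0]},
], hand=0.4, newtons=60)

```text
time: 8.85
position: [0.4639, 0.2362, 0.0074]
tool_rot: [-0.001, 1.0, 0.0, 0.0]
ft_force: [-0.5, 0.3, 0.1]
grip_width: 0.0549
grip_force: 60.0
```

Emit:
apply_moves([
  {"offset": [0, 0, 1], "rot": [0, 0, 0]},
  {"offset": [0, 0, 3], "rot": [0, 0, 0]},
  {"offset": [0, 0, 6], "rot": [0, 0, 0]},
  {"offset": [0, 0, 10], "rot": [0, 0, 0]},
  {"offset": [0, -2, 13], "rot": [0, 0, 1.8]},
  {"offset": [1, -5, 16], "rot": [0, 0, 3.6]},
  {"offset": [2, -9, 18.5], "rot": [0, 0, 5.4]},
  {"offset": [3, -12, 19.3], "rot": [0, 0, 7.4]},
  {"offset": [3.6, -13.6, 19.3], "rot": [0, 0, 7.4]},
  {"offset": [3.6, -13.6, 19.3], "rot": [0, 0, 7.4]},
  {"offset": [3.6, -13.6, 19.3], "rot": [0, 0, 7.4]},
  {"offset": [3.6, -13.6, 19.3], "rot": [0, 0, 7.4]},
])

```text
time: 10.05
position: [0.4989, 0.101, 0.2001]
tool_rot: [-0.066, 0.998, 0.0, -0.001]
ft_force: [-0.3, -0.2, -1.3]
grip_width: 0.0548
grip_force: 60.0
```

```bash
python3 - <<'E'
from h import *
np.set_printoptions(precision=4,suppress=True)
o=get_obs();print(o["time"],o["position"],o["tool_rot"],o["grip_width"],o["ft_force"],o["moment"])
C=cal("wrist");im=vision.camera("wrist");cv2.imwrite("pics/w3.png",cv2.resize(im[:,:,::-1],(784,588),interpolation=cv2.INTER_CUBIC))
np.savez("w3.npz",*C)
for q in ("pin_holder","slot_nominal","slot_back_nominal","hinge_nominal"):print(q,[(np.array(d["centre"]),d["conf"]) for d in nets.spot_point("wrist",q)][:2])
E
```

```text
10.05 [0.4989 0.101  0.2001] [-0.0664  0.9978  0.0002 -0.0007] 0.054757331420021586 [-0.3323 -0.1791 -1.342 ] [ 0.0401  0.0045 -0.007 ]
pin_holder [(array([ 0.5462, -0.0199,  0.0018]), 0.8)]
slot_nominal [(array([ 0.5298, -0.0218,  0.0508]), 0.82)]
slot_back_nominal [(array([ 0.5599, -0.0198,  0.057 ]), 0.8)]
hinge_nominal [(array([ 0.5454, -0.0176,  0.0818]), 0.62)]
```

View pics/w3.png

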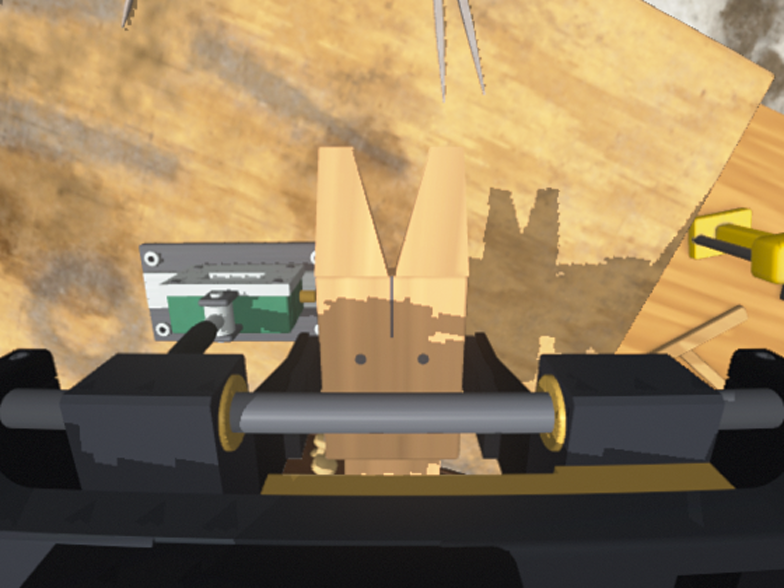

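```bash
python3 - <<'E'
from h import *
im=cv2.imread("pics/w3.png")
C=cal("wrist");
o=cv2.resize(im[235:360,130:330],(800,500),interpolation=cv2.INTER_CUBIC)
cv2.imwrite("pics/w3c.png",o)
E
```

```text
(no output)
```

View pics/w3c.png

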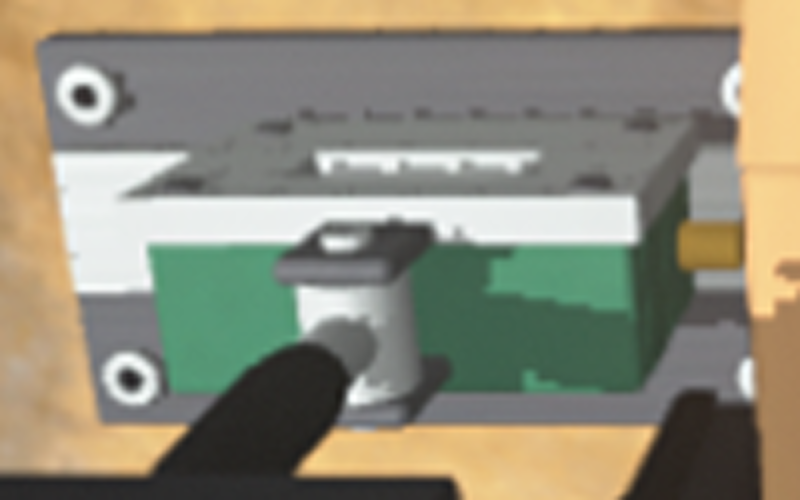

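```bash
cat > fit.py <<'E'
from h import *
from scipy.optimize import least_squares
np.set_printoptions(precision=4,suppress=True)
z=np.load("w3.npz");C=[z[k] for k in z.files]
px=lambda p:((np.array(p,float)+.5)/4-.5+[130,235]+.5)/1.4-.5
# head frame: x into slot from mouth plane, y left, z abs
obj=np.array([(0,-.045,.0735),(0,.045,.0735),(0,.045,.018),(0,-.02125,.044),(0,.02125,.044)])
uv=px([(122,196),(637,196),(695,120),(315,150),(541,150)])
def W(p,o):
    c,s=np.cos(p[2]),np.sin(p[2]);return np.c_[p[0]+c*o[:,0]-s*o[:,1],p[1]+s*o[:,0]+c*o[:,1],o[:,2]+(p[3] if len(p)>3 else 0)]
for p0 in ([.523,-.012,.129],[.523,-.012,.129,0]):
    r=least_squares(lambda p:(proj(C,W(p,obj))-uv).ravel(),p0);print(r.x,np.degrees(r.x[2]),r.fun.reshape(-1,2))
ob=np.array([(.043,-.08,.01),(-.043,-.08,.01),(-.022,-.08,.018),(.006,0,0)])[:3]
B=unproj(C,px([(40,42),(102,422)]),.01);print("base right corners front/back",B)
E
python3 fit.py; python3 -c "
from h import *
o=get_obs();print(np.degrees(2*np.arctan2(-o['tool_rot'][0],o['tool_rot'][1])))"
```

```text
[ 0.5201 -0.0112  0.13  ] 7.44591019454669 [[-1.4588  0.0287]
 [ 0.0686  0.2313]
 [ 0.5548 -0.5531]
 [ 0.3932  0.1474]
 [ 0.5687  0.203 ]]
[ 0.5217 -0.0127  0.1288 -0.0049] 7.377845240371697 [[-0.4663 -0.1464]
 [-0.4757  0.1575]
 [-0.0646 -0.411 ]
 [ 0.7622  0.1349]
 [ 0.3244  0.236 ]]
base right corners front/back [[ 0.5184 -0.1027  0.01  ]
 [ 0.6014 -0.0917  0.01  ]]
7.645674815678582
```

```bash
python3 - <<'E'
from h import *
np.set_printoptions(precision=4,suppress=True)
z=np.load("w3.npz");C=[z[k] for k in z.files]
P=unproj(C,np.array([(318,147),(466,147),(316,277),(469,277)])/1.4,.2067);T=np.array([.4989,.101,.2001])
a=np.radians(7.5);u=np.array([np.cos(a),np.sin(a)]);n=np.array([-u[1],u[0]])
for p in P: print((p-T)[:2]@u,(p-T)[:2]@n)
E
```

```text
-0.08132651896089242 -0.02474281185219797
-0.08142835737108511 0.024736188929230678
-0.03615682778927713 -0.027403383287874963
-0.0362320727382702 0.027977646557038185
```

Emit:
apply_moves([
  {"offset": [-3, -2, 0], "rot": [0, 0, 0]},
  {"offset": [-6, -5, 0], "rot": [0, 0, -0.2]},
  {"offset": [-8.2, -8, 0], "rot": [0, 0, -0.2]},
  {"offset": [-8.2, -11, -3], "rot": [0, 0, -0.2]},
  {"offset": [-8.2, -12.65, -6], "rot": [0, 0, -0.2]},
  {"offset": [-8.2, -12.65, -10], "rot": [0, 0, -0.2]},
  {"offset": [-8.2, -12.65, -13], "rot": [0, 0, -0.2]},
  {"offset": [-8.2, -12.65, -14.67], "rot": [0, 0, -0.2]},
  {"offset": [-8.2, -12.65, -14.67], "rot": [0, 0, -0.2]},
  {"offset": [-8.2, -12.65, -14.67], "rot": [0, 0, -0.2]},
  {"offset": [-8.2, -12.65, -14.67], "rot": [0, 0, -0.2]},
])

```text
time: 11.4
position: [0.4187, -0.0264, 0.0545]
tool_rot: [-0.065, 0.998, -0.0, 0.001]
ft_force: [-0.6, -0.9, -1.0]
grip_width: 0.0549
grip_force: 60.0
```

Emit:
apply_moves([
  {"offset": [0, 0, 0], "rot": [0, 0, 0]},
  {"offset": [0, 0, 0], "rot": [0, 0, 0]},
  {"offset": [0, 0, 0], "rot": [0, 0, 0]},
])

```text
time: 11.7
position: [0.4183, -0.0264, 0.0543]
tool_rot: [-0.064, 0.998, -0.0, 0.001]
ft_force: [0.8, -0.4, -0.9]
grip_width: 0.0549
grip_force: 60.0
```

```bash
cat > rel.py <<'E'
from h import *
np.set_printoptions(precision=4,suppress=True)
o=get_obs();a=np.radians(7.4);u=np.array([np.cos(a),np.sin(a)]);n=np.array([-u[1],u[0]])
d=o["position"][:2]-[.522,-.0118]
f=o["ft_force"];print("t",o["time"],"nose past mouth",d@u+.090,"lat",d@n,"z under",o["position"][2]-.0074,"yaw",np.degrees(2*np.arctan2(-o['tool_rot'][0],o['tool_rot'][1])),"F u,n,z",f[:2]@u,f[:2]@n,f[2],"M",o["moment"],o["grip_width"],o["tool_rot"])
E
python3 rel.py
```

```text
t 11.7 nose past mouth -0.014717801569146968 lat -0.0011196124124781236 z under 0.04685402619014119 yaw 7.383319849189811 F u,n,z 0.6901736824758492 -0.5118209659228405 -0.850399802287429 M [ 0.1325 -0.0237  0.018 ] 0.05493075168220373 [-0.0644  0.9979 -0.0003  0.0007]
```

Emit:
apply_moves([
  {"offset": [0.28, 0.15, -0.1], "rot": [0, 0, 0]},
  {"offset": [0.58, 0.19, -0.1], "rot": [0, 0, 0]},
  {"offset": [0.88, 0.225, -0.1], "rot": [0, 0, 0]},
  {"offset": [0.98, 0.238, -0.1], "rot": [0, 0, 0]},
  {"offset": [0.98, 0.238, -0.1], "rot": [0, 0, 0]},
])

```text
time: 12.2
position: [0.428, -0.024, 0.0526]
tool_rot: [-0.064, 0.998, -0.0, 0.0]
ft_force: [0.0, 0.1, -1.3]
grip_width: 0.0552
grip_force: 60.0
```

```bash
python3 rel.py
```

```text
t 12.2 nose past mouth -0.004775140634794242 lat 5.69705733208057e-05 z under 0.04518723214849424 yaw 7.384246652000023 F u,n,z 0.02580888960158133 0.1284451180673738 -1.3436371820634259 M [0.0352 0.0009 0.0058] 0.05518807327852496 [-0.0644  0.9979 -0.      0.0001]
```

Emit:
apply_moves([
  {"offset": [0.1, 0.013, 0.05], "rot": [0, 0, 0]},
  {"offset": [0.2, 0.026, 0.05], "rot": [0, 0, 0]},
  {"offset": [0.25, 0.032, 0.05], "rot": [0, 0, 0]},
  {"offset": [0.3, 0.039, 0.05], "rot": [0, 0, 0]},
  {"offset": [0.35, 0.045, 0.05], "rot": [0, 0, 0]},
])

```text
time: 12.7
position: [0.4312, -0.0235, 0.0531]
tool_rot: [-0.064, 0.998, 0.0, -0.0]
ft_force: [0.9, 0.6, -2.0]
grip_width: 0.0547
grip_force: 60.0
```

Emit:
apply_moves([
  {"offset": [0.05, 0.006, 0], "rot": [0, 0, 0]},
  {"offset": [0.1, 0.013, 0], "rot": [0, 0, 0]},
  {"offset": [0.15, 0.019, 0], "rot": [0, 0, 0]},
])

```text
time: 13.0
position: [0.4327, -0.0233, 0.0531]
tool_rot: [-0.064, 0.998, 0.0, -0.0]
ft_force: [0.1, 0.5, -1.6]
grip_width: 0.055
grip_force: 60.0
```

Emit:
apply_moves([
  {"offset": [0.05, 0.006, 0], "rot": [0, 0, 0]},
  {"offset": [0.1, 0.013, 0], "rot": [0, 0, 0]},
  {"offset": [0.15, 0.019, 0], "rot": [0, 0, 0]},
])

```text
time: 13.3
position: [0.4342, -0.0231, 0.0531]
tool_rot: [-0.064, 0.998, 0.0, -0.0]
ft_force: [0.2, 0.5, -0.8]
grip_width: 0.0551
grip_force: 60.0
```

```bash
python3 rel.py
```

```text
t 13.3 nose past mouth 0.0014938560072908363 lat 0.000100366189888337 z under 0.04574331104775102 yaw 7.371548794704594 F u,n,z 0.2313452166557075 0.46823922028721343 -0.7582391221070708 M [ 0.0193  0.0512 -0.056 ] 0.05507477799533061 [-0.0643  0.9979  0.     -0.    ]
```

Continuing in small steps.

Emit:
apply_moves([
  {"offset": [0.05, 0.006, 0], "rot": [0, 0, 0]},
  {"offset": [0.1, 0.013, 0], "rot": [0, 0, 0]},
  {"offset": [0.15, 0.019, 0], "rot": [0, 0, 0]},
])

```text
time: 13.6
position: [0.4358, -0.0229, 0.0532]
tool_rot: [-0.064, 0.998, -0.0, 0.0]
ft_force: [-0.4, -0.5, -0.7]
grip_width: 0.0552
grip_force: 60.0
```

Emit:
apply_moves([
  {"offset": [0.05, 0.006, 0], "rot": [0, 0, 0]},
  {"offset": [0.1, 0.013, 0], "rot": [0, 0, 0]},
  {"offset": [0.15, 0.019, 0], "rot": [0, 0, 0]},
])

```text
time: 13.9
position: [0.4372, -0.0227, 0.0531]
tool_rot: [-0.064, 0.998, -0.0, -0.0]
ft_force: [-0.7, 0.6, -0.2]
grip_width: 0.0546
grip_force: 60.0
```

Emit:
apply_moves([
  {"offset": [0.05, 0.006, 0], "rot": [0, 0, 0]},
  {"offset": [0.1, 0.013, 0], "rot": [0, 0, 0]},
  {"offset": [0.15, 0.019, 0], "rot": [0, 0, 0]},
])

```text
time: 14.2
position: [0.4387, -0.0225, 0.0531]
tool_rot: [-0.064, 0.998, 0.0, -0.0]
ft_force: [-0.7, 0.3, -0.1]
grip_width: 0.055
grip_force: 60.0
```

```bash
python3 rel.py
```

```text
t 14.2 nose past mouth 0.00605484614941125 lat 8.657026465988191e-05 z under 0.045748889768522386 yaw 7.373978401786506 F u,n,z -0.6214069440700565 0.39605831751720566 -0.08530037122192813 M [0.0311 0.0204 0.0359] 0.054974700259347004 [-0.0643  0.9979  0.     -0.    ]
```

Emit:
apply_moves([
  {"offset": [0.1, 0.013, 0], "rot": [0, 0, 0]},
  {"offset": [0.2, 0.026, 0], "rot": [0, 0, 0]},
  {"offset": [0.25, 0.032, 0], "rot": [0, 0, 0]},
])

```text
time: 14.5
position: [0.4414, -0.0222, 0.0532]
tool_rot: [-0.064, 0.998, -0.0, 0.0]
ft_force: [-0.5, 0.6, -0.2]
grip_width: 0.0549
grip_force: 60.0
```

Emit:
apply_moves([
  {"offset": [0.1, 0.013, 0], "rot": [0, 0, 0]},
  {"offset": [0.2, 0.026, 0], "rot": [0, 0, 0]},
  {"offset": [0.25, 0.032, 0], "rot": [0, 0, 0]},
])

```text
time: 14.8
position: [0.4439, -0.0219, 0.0532]
tool_rot: [-0.064, 0.998, -0.0, 0.0]
ft_force: [0.1, 0.8, -1.3]
grip_width: 0.0551
grip_force: 60.0
```

Emit:
apply_moves([
  {"offset": [0.1, 0.013, 0], "rot": [0, 0, 0]},
  {"offset": [0.2, 0.026, 0], "rot": [0, 0, 0]},
  {"offset": [0.25, 0.032, 0], "rot": [0, 0, 0]},
])

```text
time: 15.1
position: [0.4464, -0.0216, 0.0532]
tool_rot: [-0.064, 0.998, -0.0, 0.0]
ft_force: [-0.5, 0.3, 0.0]
grip_width: 0.0551
grip_force: 60.0
```

```bash
python3 rel.py
```

```text
t 15.1 nose past mouth 0.01375598585537928 lat 2.9765110654713864e-05 z under 0.045751659337697925 yaw 7.374143590210446 F u,n,z -0.44708441543767097 0.3201290331122936 0.0023627950056999136 M [ 0.0189  0.0431 -0.039 ] 0.055125141888797406 [-0.0643  0.9979 -0.      0.0001]
```

Emit:
apply_moves([
  {"offset": [0.1, 0.013, 0.02], "rot": [0, 0, 0]},
  {"offset": [0.2, 0.026, 0.02], "rot": [0, 0, 0]},
  {"offset": [0.3, 0.039, 0.02], "rot": [0, 0, 0]},
])

```text
time: 15.4
position: [0.4493, -0.0212, 0.0534]
tool_rot: [-0.064, 0.998, -0.0, 0.0]
ft_force: [-0.0, 0.0, -1.0]
grip_width: 0.0551
grip_force: 60.0
```

Emit:
apply_moves([
  {"offset": [0.1, 0.013, 0], "rot": [0, 0, 0]},
  {"offset": [0.2, 0.026, 0], "rot": [0, 0, 0]},
  {"offset": [0.3, 0.039, 0], "rot": [0, 0, 0]},
])

```text
time: 15.7
position: [0.4523, -0.0208, 0.0533]
tool_rot: [-0.064, 0.998, -0.0, 0.0]
ft_force: [-1.0, 0.3, -1.2]
grip_width: 0.0552
grip_force: 60.0
```

Emit:
apply_moves([
  {"offset": [0.1, 0.013, 0], "rot": [0, 0, 0]},
  {"offset": [0.2, 0.026, 0], "rot": [0, 0, 0]},
  {"offset": [0.3, 0.039, 0], "rot": [0, 0, 0]},
])

```text
time: 16.0
position: [0.4553, -0.0204, 0.0533]
tool_rot: [-0.064, 0.998, -0.0, 0.0]
ft_force: [-0.6, -0.2, -0.1]
grip_width: 0.0549
grip_force: 60.0
```

```bash
python3 rel.py
```

```text
t 16.0 nose past mouth 0.022756110836489415 lat 4.832169575840102e-05 z under 0.04594863822616192 yaw 7.370038748714045 F u,n,z -0.6484611150599014 -0.09382696382240338 -0.09733791693430427 M [ 0.0173 -0.0151  0.0325] 0.054939525969984714 [-0.0643  0.9979 -0.      0.    ]
```

Emit:
apply_moves([
  {"offset": [0.1, 0.013, 0], "rot": [0, 0, 0]},
  {"offset": [0.2, 0.026, 0], "rot": [0, 0, 0]},
  {"offset": [0.3, 0.039, 0], "rot": [0, 0, 0]},
])

```text
time: 16.3
position: [0.4571, -0.0199, 0.0533]
tool_rot: [-0.064, 0.998, 0.0, -0.001]
ft_force: [-2.5, -1.7, 0.9]
grip_width: 0.0551
grip_force: 60.0
```

Emit:
apply_moves([
  {"offset": [0.1, 0.013, 0], "rot": [0, 0, 0]},
  {"offset": [0.2, 0.026, 0], "rot": [0, 0, 0]},
  {"offset": [0.3, 0.039, 0], "rot": [0, 0, 0]},
])

```text
time: 16.6
position: [0.459, -0.0191, 0.0531]
tool_rot: [-0.064, 0.998, 0.001, -0.002]
ft_force: [-2.8, 0.1, 0.3]
grip_width: 0.0546
grip_force: 60.0
```

```bash
python3 rel.py
```

```text
t 16.6 nose past mouth 0.026586017479427876 lat 0.0008480661698616627 z under 0.04570324763526089 yaw 7.383866336421024 F u,n,z -2.771031346996259 0.4170711085661902 0.2644605508878584 M [0.062  0.2719 0.0091] 0.05460137226709774 [-0.0644  0.9979  0.0007 -0.0022]
```

Emit:
apply_moves([
  {"offset": [0.1, 0.013, 0.03], "rot": [0, 0, 0]},
  {"offset": [0.2, 0.026, 0.05], "rot": [0, 0, 0]},
  {"offset": [0.3, 0.039, 0.05], "rot": [0, 0, 0]},
])

```text
time: 16.9
position: [0.4637, -0.019, 0.0538]
tool_rot: [-0.064, 0.998, 0.0, -0.001]
ft_force: [-4.1, -1.1, -0.7]
grip_width: 0.055
grip_force: 60.0
```

```bash
python3 rel.py
```

```text
t 16.9 nose past mouth 0.0312649690694165 lat 0.0003352361259391125 z under 0.046350702206532285 yaw 7.385573111583608 F u,n,z -4.208558000314946 -0.518530935506456 -0.7275889371803607 M [-0.0589  0.6811 -0.0333] 0.0550120874147663 [-0.0644  0.9979  0.0002 -0.0006]
```

Over the spring with normal drag; 15 mm to go.

Emit:
apply_moves([
  {"offset": [0.1, 0.013, 0], "rot": [0, 0, 0]},
  {"offset": [0.2, 0.026, 0], "rot": [0, 0, 0]},
  {"offset": [0.3, 0.039, 0], "rot": [0, 0, 0]},
  {"offset": [0.4, 0.052, 0], "rot": [0, 0, 0]},
])

```text
time: 17.3
position: [0.4682, -0.0187, 0.0538]
tool_rot: [-0.064, 0.998, 0.0, -0.0]
ft_force: [-3.2, -0.3, -1.0]
grip_width: 0.0547
grip_force: 60.0
```

```bash
python3 rel.py
```

```text
t 17.3 nose past mouth 0.03572925383702905 lat 0.00010112754503151331 z under 0.046398161677404126 yaw 7.371626291042821 F u,n,z -3.217188994819008 0.149903763594951 -0.9834166487675086 M [-0.0645  0.7524  0.0337] 0.054685271672086797 [-0.0643  0.9979  0.     -0.0002]
```

Emit:
apply_moves([
  {"offset": [0.1, 0.013, 0], "rot": [0, 0, 0]},
  {"offset": [0.2, 0.026, 0], "rot": [0, 0, 0]},
  {"offset": [0.3, 0.039, 0], "rot": [0, 0, 0]},
  {"offset": [0.4, 0.052, 0], "rot": [0, 0, 0]},
])

```text
time: 17.7
position: [0.4722, -0.0182, 0.0538]
tool_rot: [-0.064, 0.998, 0.0, -0.0]
ft_force: [-3.7, -0.3, -0.2]
grip_width: 0.0549
grip_force: 60.0
```

```bash
python3 rel.py
```

```text
t 17.7 nose past mouth 0.03983491316838397 lat 5.694749505330814e-05 z under 0.04643174045949042 yaw 7.370944982967012 F u,n,z -3.7034437244655782 0.1699981420721925 -0.21790753515612815 M [-0.0891  0.7619  0.0259] 0.05491316343862263 [-0.0643  0.9979  0.     -0.0001]
```

Emit:
apply_moves([
  {"offset": [0.1, 0.013, 0], "rot": [0, 0, 0]},
  {"offset": [0.2, 0.026, 0], "rot": [0, 0, 0]},
  {"offset": [0.3, 0.039, 0], "rot": [0, 0, 0]},
])

```text
time: 18.0
position: [0.4753, -0.0178, 0.0539]
tool_rot: [-0.064, 0.998, -0.0, -0.0]
ft_force: [-3.9, -0.2, 0.2]
grip_width: 0.0551
grip_force: 60.0
```

Emit:
apply_moves([
  {"offset": [0.05, 0.006, 0], "rot": [0, 0, 0]},
  {"offset": [0.1, 0.013, 0], "rot": [0, 0, 0]},
])

```text
time: 18.2
position: [0.4762, -0.0177, 0.0538]
tool_rot: [-0.064, 0.998, 0.0, -0.0]
ft_force: [-3.7, -0.3, -0.0]
grip_width: 0.0548
grip_force: 60.0
```

Emit:
apply_moves([
  {"offset": [0.05, 0.006, 0], "rot": [0, 0, 0]},
  {"offset": [0.1, 0.013, 0], "rot": [0, 0, 0]},
])

```text
time: 18.4
position: [0.4772, -0.0176, 0.0539]
tool_rot: [-0.064, 0.998, -0.0, 0.0]
ft_force: [-4.7, -0.7, 0.6]
grip_width: 0.0547
grip_force: 60.0
```

Emit:
apply_moves([
  {"offset": [0.05, 0.006, 0], "rot": [0, 0, 0]},
  {"offset": [0.1, 0.013, 0], "rot": [0, 0, 0]},
])

```text
time: 18.6
position: [0.4776, -0.0175, 0.0538]
tool_rot: [-0.064, 0.998, 0.0, -0.001]
ft_force: [-5.9, -2.3, 0.4]
grip_width: 0.0548
grip_force: 60.0
```

```bash
python3 rel.py
```

```text
t 18.6 nose past mouth 0.04526916554831517 lat 8.731101127250254e-05 z under 0.04642467749664998 yaw 7.392651317068159 F u,n,z -6.159146560226225 -1.4815716079747343 0.4213445711919035 M [-0.3483  1.0297 -0.0707] 0.0548128163915967 [-0.0645  0.9979  0.     -0.0007]
```

Emit:
apply_moves([
  {"offset": [0.05, 0.006, 0], "rot": [0, 0, 0]},
  {"offset": [0.1, 0.013, 0], "rot": [0, 0, 0]},
])

```text
time: 18.8
position: [0.4777, -0.0174, 0.0538]
tool_rot: [-0.065, 0.998, 0.0, -0.002]
ft_force: [-5.9, -3.8, 1.8]
grip_width: 0.0549
grip_force: 60.0
```

Emit:
apply_moves([
  {"offset": [0.05, 0.006, 0], "rot": [0, 0, 0]},
  {"offset": [0.1, 0.013, 0], "rot": [0, 0, 0]},
])

```text
time: 19.0
position: [0.4777, -0.0174, 0.0537]
tool_rot: [-0.065, 0.998, 0.0, -0.003]
ft_force: [-8.9, -5.4, 2.1]
grip_width: 0.0551
grip_force: 60.0
```

```bash
python3 rel.py
```

```text
t 19.0 nose past mouth 0.045375726694815884 lat 0.00011983840026164299 z under 0.04630195400996914 yaw 7.42993703215886 F u,n,z -9.52651259856995 -4.163811754248985 2.0984550654075034 M [-0.9024  1.5105 -0.0817] 0.05505227262125174 [-0.0648  0.9979  0.0001 -0.0026]
```

Emit:
apply_moves([
  {"offset": [0.05, 0.006, 0], "rot": [0, 0, 0]},
  {"offset": [0.1, 0.013, 0], "rot": [0, 0, 0]},
  {"offset": [0.1, 0.013, 0], "rot": [0, 0, 0]},
  {"offset": [0.1, 0.013, 0], "rot": [0, 0, 0]},
])

```text
time: 19.4
position: [0.4778, -0.0174, 0.0536]
tool_rot: [-0.065, 0.998, 0.0, -0.004]
ft_force: [-10.0, -6.5, 3.6]
grip_width: 0.0546
grip_force: 60.0
```

```bash
python3 rel.py; python3 - <<'E'
from h import *
t=vision.camera("top");s=vision.camera("scene")
a=cv2.resize(t[160:230,215:305],(720,560),interpolation=cv2.INTER_CUBIC)
b=cv2.resize(s[160:250,215:335],(400,300),interpolation=cv2.INTER_CUBIC)
o=np.zeros((600,800,3),np.uint8);o[:300,:400]=b;o[300:600,:386]=cv2.resize(a,(386,300));
cv2.imwrite("pics/s3.png",cv2.resize(o[:, :400],(533,800))[:0] if 0 else np.hstack([o[:300,:400],o[300:,:386]])[:,:,::-1])
for c in("scene","top"):print([(d["centre"],d["conf"]) for d in nets.spot_point(c,"pin_shoulder")][:2])
E
```

```text
t 19.4 nose past mouth 0.04539738450673872 lat 0.00011346309142527215 z under 0.04624021899150538 yaw 7.44479730525493 F u,n,z -10.784338264539974 -5.127572054307799 3.566839884718656 M [-1.0438  1.724  -0.0771] 0.05464734449743965 [-0.0649  0.9979  0.0002 -0.0036]
[([0.5246, -0.0111, 0.0556], 0.85)]
[]
```

View pics/s3.png

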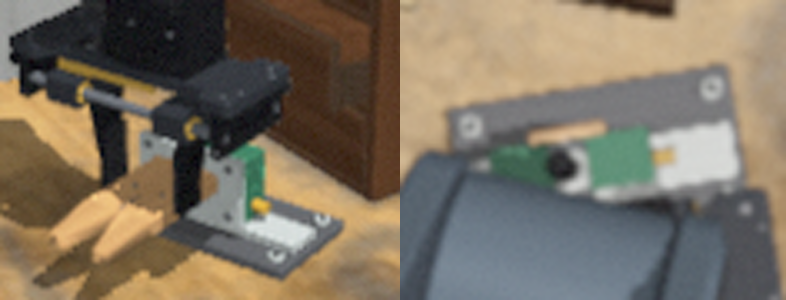

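The tongue shows behind the head and the shoulders sit at the plate. I'll relax the push, then let go.

Emit:
apply_moves([
  {"offset": [-0.1, -0.013, 0], "rot": [0, 0, 0]},
  {"offset": [-0.2, -0.026, 0], "rot": [0, 0, 0]},
  {"offset": [-0.2, -0.026, 0], "rot": [0, 0, 0]},
])

```text
time: 19.9
position: [0.4777, -0.0175, 0.0537]
tool_rot: [-0.065, 0.998, 0.0, -0.001]
ft_force: [-6.6, -1.9, 1.0]
grip_width: 0.0551
grip_force: 60.0
```

```bash
python3 rel.py; python3 - <<'E'
from h import *
C=cal("top")
for z in (0,.1,.2): print(unproj(C,[(160,150),(280,158),(300,125)],z))
E
```

```text
t 19.9 nose past mouth 0.0453445433492142 lat 6.13862387028423e-05 z under 0.04634216754851819 yaw 7.4159856301979055 F u,n,z -6.828427391767253 -1.0733779823756864 1.0303270822205586 M [-0.5356  1.1356  0.0347] 0.05514865736760599 [-0.0647  0.9979  0.0001 -0.0015]
[[ 0.67352917  0.22313362  0.        ]
 [ 0.64655818 -0.06894607  0.        ]
 [ 0.72637273 -0.1196057   0.        ]]
[[ 0.65503245  0.19449251  0.1       ]
 [ 0.63071557 -0.06884472  0.1       ]
 [ 0.70267588 -0.11451913  0.1       ]]
[[ 0.63653572  0.1658514   0.2       ]
 [ 0.61487296 -0.06874338  0.2       ]
 [ 0.67897902 -0.10943256  0.2       ]]
```

Emit:
apply_moves([
  {"offset": [-0.05, -0.006, 0], "rot": [0, 0, 0]},
  {"offset": [-0.05, -0.006, 0], "rot": [0, 0, 0]},
  {"offset": [-0.05, -0.006, 0], "rot": [0, 0, 0]},
  {"offset": [-0.05, -0.006, 0], "rot": [0, 0, 0]},
  {"offset": [-0.05, -0.006, 0], "rot": [0, 0, 0]},
  {"offset": [-0.1, -0.013, 2], "rot": [0, 0, 0]},
  {"offset": [-0.1, -0.013, 6], "rot": [0, 0, 0]},
  {"offset": [-0.1, -0.013, 10.5], "rot": [0, 0, 0]},
  {"offset": [-0.1, -0.013, 15], "rot": [0, 0, 0]},
  {"offset": [-0.1, -0.013, 16], "rot": [0, 0, 0]},
  {"offset": [-0.1, -0.013, 16], "rot": [0, 0, 0]},
], hand=1)

```text
time: 21.0
position: [0.4796, -0.0177, 0.2158]
tool_rot: [-0.064, 0.998, -0.001, 0.003]
ft_force: [0.6, 0.3, -0.6]
grip_width: 0.0867
grip_force: 0.0
```

```bash
cat > pin.py <<'E'
from h import *
np.set_printoptions(precision=4,suppress=True)
for c in("scene","top","wrist"):
    vision.camera(c)
    for q in ("pin_shoulder","bench_pin"):print(c,q,[(np.array(d["centre"]),d["conf"]) for d in nets.spot_point(c,q)][:1])
    print(c,"lever",[(np.array(d["centre"]),d["conf"]) for d in nets.search_frame(c,"lock_lever")][:1])
E
python3 rel.py; python3 pin.py
```

```text
t 21.0 nose past mouth 0.047213588122807564 lat -0.0003597331586323929 z under 0.2083885405997671 yaw 7.384013609544965 F u,n,z 0.65040918876187 0.17549461861516857 -0.6393633367213589 M [0.019  0.0011 0.0336] 0.08671857966322738 [-0.0644  0.9979 -0.0009  0.0027]
scene pin_shoulder [(array([ 0.4716, -0.0217,  0.049 ]), 0.73)]
scene bench_pin [(array([ 0.4698, -0.0219,  0.0496]), 0.69)]
scene lever [(array([ 0.5398, -0.0152,  0.1243]), 0.55)]
top pin_shoulder []
top bench_pin []
top lever []
wrist pin_shoulder []
wrist bench_pin [(array([ 0.4678, -0.017 ,  0.0424]), 0.73)]
wrist lever [(array([ 0.5852, -0.3347,  0.0244]), 0.73)]
```

Emit:
apply_moves([
  {"offset": [2, -2.5, 0], "rot": [0, 0, 0]},
  {"offset": [4.5, -3.2, 0], "rot": [0, 0, 0]},
  {"offset": [6.3, -3.2, 0], "rot": [0, 0, 0]},
  {"offset": [6.3, -3.2, 0], "rot": [0, 0, 0]},
  {"offset": [6.3, -3.2, 0], "rot": [0, 0, 0]},
  {"offset": [6.3, -3.2, 0], "rot": [0, 0, 0]},
  {"offset": [6.3, -3.2, 0], "rot": [0, 0, 0]},
  {"offset": [6.3, -3.2, 0], "rot": [0, 0, 0]},
  {"offset": [6.3, -3.2, 0], "rot": [0, 0, 0]},
  {"offset": [6.3, -3.2, 0], "rot": [0, 0, 0]},
  {"offset": [6.3, -3.2, 0], "rot": [0, 0, 0]},
  {"offset": [6.3, -3.2, 0], "rot": [0, 0, 0]},
], hand=0, newtons=20)

```text
time: 22.8
position: [0.5412, -0.0494, 0.2139]
tool_rot: [-0.064, 0.998, 0.0, 0.0]
ft_force: [-0.4, -0.2, -0.3]
grip_width: 0.0026
grip_force: 0.0
```

Emit:
apply_moves([
  {"offset": [0, 0, -3], "rot": [0, 0, 0]},
  {"offset": [0, 0, -5.5], "rot": [0, 0, 0]},
  {"offset": [0, 0, -6.8], "rot": [0, 0, 0]},
  {"offset": [0, 0, -6.8], "rot": [0, 0, 0]},
  {"offset": [0, 0, -6.8], "rot": [0, 0, 0]},
])

```text
time: 23.3
position: [0.5415, -0.0495, 0.146]
tool_rot: [-0.064, 0.998, -0.0, 0.0]
ft_force: [0.1, -0.2, -0.1]
grip_width: 0.0006
grip_force: 0.0
```

```bash
python3 rel.py;python3 - <<'E'
from h import *
s=vision.camera("scene");a=cv2.resize(s[130:250,200:360],(800,600),interpolation=cv2.INTER_CUBIC)
cv2.imwrite("pics/s4.png",a[:,:,::-1])
E
```

```text
t 23.3 nose past mouth 0.10447431875644654 lat -0.03992840575376069 z under 0.13857395909445905 yaw 7.370582610652326 F u,n,z 0.11297047840472252 -0.20128804642107434 -0.13300843621030095 M [0.026  0.0328 0.0334] 0.0006284548781785442 [-0.0643  0.9979 -0.      0.    ]
```

View pics/s4.png

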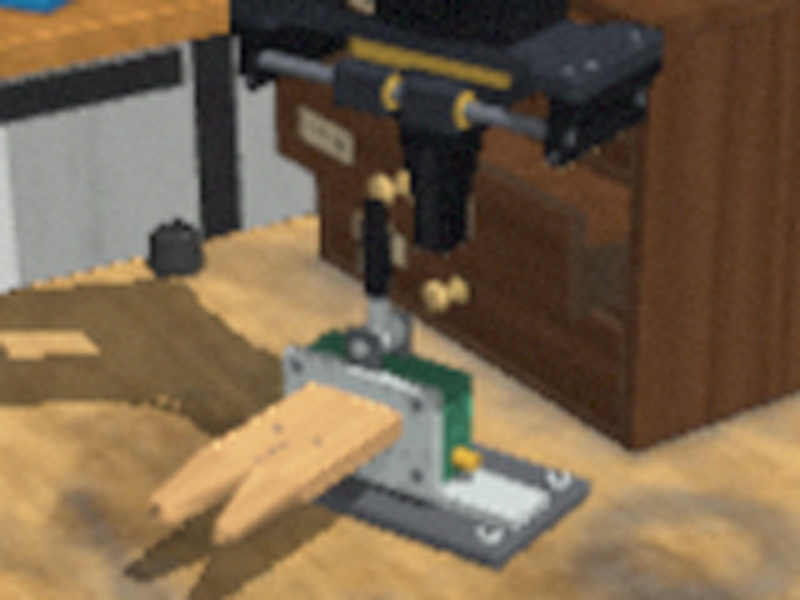

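Emit:
apply_moves([
  {"offset": [-0.1, 0.8, 0], "rot": [0, 0, 0]},
  {"offset": [-0.2, 1.6, 0], "rot": [0, 0, 0]},
  {"offset": [-0.3, 2.3, 0], "rot": [0, 0, 0]},
  {"offset": [-0.4, 3.0, -0.02], "rot": [0, 0, 0]},
  {"offset": [-0.46, 3.6, -0.06], "rot": [0, 0, 0]},
  {"offset": [-0.54, 4.2, -0.25], "rot": [0, 0, 0]},
  {"offset": [-0.62, 4.8, -0.5], "rot": [0, 0, 0]},
  {"offset": [-0.7, 5.4, -0.8], "rot": [0, 0, 0]},
  {"offset": [-0.7, 5.4, -0.8], "rot": [0, 0, 0]},
])

```text
time: 24.25
position: [0.5337, 0.0056, 0.1372]
tool_rot: [-0.065, 0.998, 0.0, -0.001]
ft_force: [-0.0, -0.1, 0.1]
grip_width: 0.0006
grip_force: 0.0
```

Emit:
apply_moves([
  {"offset": [-0.06, 0.5, -0.4], "rot": [0, 0, 0]},
  {"offset": [-0.13, 1.0, -0.8], "rot": [0, 0, 0]},
  {"offset": [-0.19, 1.5, -1.3], "rot": [0, 0, 0]},
  {"offset": [-0.24, 1.9, -1.8], "rot": [0, 0, 0]},
  {"offset": [-0.28, 2.2, -2.2], "rot": [0, 0, 0]},
  {"offset": [-0.3, 2.4, -2.5], "rot": [0, 0, 0]},
  {"offset": [-0.3, 2.4, -2.5], "rot": [0, 0, 0]},
])

```text
time: 24.95
position: [0.5307, 0.0289, 0.1122]
tool_rot: [-0.065, 0.998, 0.0, -0.001]
ft_force: [-0.1, 0.1, -0.4]
grip_width: 0.0005
grip_force: 0.0
```

```bash
python3 rel.py
```

```text
t 24.95 nose past mouth 0.10386666497334118 lat 0.03925282675972406 z under 0.10478478278983332 yaw 7.396674811261821 F u,n,z -0.051633595793863576 0.10021113718754023 -0.44060640849992927 M [0.0468 0.0275 0.026 ] 0.0005041192877375188 [-0.0645  0.9979  0.0001 -0.0007]
```

Emit:
apply_moves([
  {"offset": [0, 0, -0.2], "rot": [0, 0, 0]},
  {"offset": [0, 0, -0.4], "rot": [0, 0, 0]},
  {"offset": [0, 0, -0.4], "rot": [0, 0, 0]},
])

```text
time: 25.25
position: [0.5311, 0.0285, 0.1087]
tool_rot: [-0.064, 0.998, 0.0, -0.0]
ft_force: [0.2, -0.2, 0.5]
grip_width: 0.0003
grip_force: 0.3
```

Emit:
apply_moves([
  {"offset": [0, 0, -0.15], "rot": [0, 0, 0]},
  {"offset": [0, 0, -0.3], "rot": [0, 0, 0]},
  {"offset": [0, 0, -0.3], "rot": [0, 0, 0]},
])

```text
time: 25.55
position: [0.5312, 0.0285, 0.1057]
tool_rot: [-0.064, 0.998, 0.0, 0.0]
ft_force: [0.7, -0.4, 1.0]
grip_width: 0.0006
grip_force: 0.5
```

```bash
python3 rel.py;python3 pin.py
```

```text
t 25.55 nose past mouth 0.10433577209364901 lat 0.038812055383691015 z under 0.09832670810193109 yaw 7.364343962880064 F u,n,z 0.6521096440462989 -0.525947110072557 0.9916564383368786 M [0.1034 0.077  0.0078] 0.0006221764984665196 [-0.0642  0.9979  0.      0.    ]
scene pin_shoulder [(array([ 0.5262, -0.0092,  0.0542]), 0.88)]
scene bench_pin [(array([ 0.4684, -0.0206,  0.0458]), 0.8)]
scene lever [(array([0.5325, 0.0102, 0.0965]), 0.71)]
top pin_shoulder [(array([ 0.5204, -0.0169,  0.0517]), 0.79)]
top bench_pin [(array([ 0.463 , -0.0184,  0.0449]), 0.82)]
top lever [(array([ 0.5986, -0.3759,  0.0327]), 0.54)]
wrist pin_shoulder [(array([ 0.5219, -0.014 ,  0.0498]), 0.89)]
wrist bench_pin [(array([ 0.4642, -0.0165,  0.0453]), 0.95)]
wrist lever [(array([0.5346, 0.0002, 0.0914]), 0.87)]
```

Keep lowering until the stop is felt.

Emit:
apply_moves([
  {"offset": [0, 0, -0.15], "rot": [0, 0, 0]},
  {"offset": [0, 0, -0.3], "rot": [0, 0, 0]},
  {"offset": [0, 0, -0.3], "rot": [0, 0, 0]},
])

```text
time: 26.45
position: [0.5312, 0.0287, 0.1027]
tool_rot: [-0.064, 0.998, 0.0, 0.0]
ft_force: [-0.3, 0.7, 2.2]
grip_width: 0.0004
grip_force: 0.5
```

Emit:
apply_moves([
  {"offset": [0, 0, -0.1], "rot": [0, 0, 0]},
  {"offset": [0, 0, -0.2], "rot": [0, 0, 0]},
  {"offset": [0, 0, -0.2], "rot": [0, 0, 0]},
])

```text
time: 26.75
position: [0.5313, 0.0287, 0.1009]
tool_rot: [-0.064, 0.998, 0.0, 0.0]
ft_force: [-0.0, 1.0, 2.7]
grip_width: 0.0007
grip_force: 1.3
```

Emit:
apply_moves([
  {"offset": [0, 0, -0.1], "rot": [0, 0, 0]},
  {"offset": [0, 0, -0.2], "rot": [0, 0, 0]},
  {"offset": [0, 0, -0.2], "rot": [0, 0, 0]},
])

```text
time: 27.05
position: [0.5314, 0.0288, 0.1002]
tool_rot: [-0.064, 0.998, 0.0, 0.0]
ft_force: [-2.0, 2.1, 11.3]
grip_width: 0.0005
grip_force: 6.0
```

Emit:
apply_moves([
  {"offset": [0, 0, -0.1], "rot": [0, 0, 0]},
  {"offset": [0, 0, -0.2], "rot": [0, 0, 0]},
  {"offset": [0, 0, -0.2], "rot": [0, 0, 0]},
])

```text
time: 27.35
position: [0.5315, 0.0288, 0.0997]
tool_rot: [-0.064, 0.998, -0.0, 0.001]
ft_force: [-5.6, 2.0, 23.1]
grip_width: 0.0007
grip_force: 11.2
```

Emit:
apply_moves([
  {"offset": [0, 0, -0.1], "rot": [0, 0, 0]},
  {"offset": [0, 0, -0.2], "rot": [0, 0, 0]},
  {"offset": [0, 0, -0.2], "rot": [0, 0, 0]},
])

```text
time: 27.65
position: [0.5316, 0.0289, 0.0993]
tool_rot: [-0.064, 0.998, -0.0, 0.001]
ft_force: [-7.3, 2.1, 34.9]
grip_width: 0.0005
grip_force: 16.6
```

A hard stop is reached. I'll lift off and check the lever.

Emit:
apply_moves([
  {"offset": [0, 0, 0.6], "rot": [0, 0, 0]},
  {"offset": [0, 0, 2], "rot": [0, 0, 0]},
  {"offset": [0, 0, 6], "rot": [0, 0, 0]},
  {"offset": [-3, 3, 10], "rot": [0, 0, 0]},
  {"offset": [-6, 8, 13], "rot": [0, 0, 0]},
  {"offset": [-7, 12, 14], "rot": [0, 0, 0]},
  {"offset": [-7, 15, 14], "rot": [0, 0, 0]},
  {"offset": [-7, 15, 14], "rot": [0, 0, 0]},
  {"offset": [-7, 15, 14], "rot": [0, 0, 0]},
  {"offset": [-7, 15, 14], "rot": [0, 0, 0]},
])

```text
time: 28.65
position: [0.4611, 0.1776, 0.2342]
tool_rot: [-0.064, 0.998, -0.0, -0.001]
ft_force: [0.5, 0.0, 0.9]
grip_width: 0.0007
grip_force: 0.0
```

```bash
python3 rel.py;python3 pin.py;python3 - <<'E'
from h import *
np.set_printoptions(precision=1,suppress=True)
s=vision.camera("scene");a=cv2.resize(s[140:240,220:340],(720,600),interpolation=cv2.INTER_CUBIC)
C=cal("scene");u=np.array([.9917,.1288,0]);n=np.array([-.1288,.9917,0]);h=np.array([.5403,-.0093,.0855])
for th,col in ((1.4,(255,0,0)),(1.25,(0,0,255)),(1.1,(255,255,0))):
    e=proj(C,h+.074*(np.sin(th)*n+np.cos(th)*np.array([0,0,1])));q=((e-[220,140])*6).astype(int)
    print(th,e);cv2.circle(a,tuple(int(v) for v in q),4,col,1)
cv2.imwrite("pics/s5.png",a[:,:,::-1])
E
```

```text
t 28.65 nose past mouth 0.05400557385592941 lat 0.19565071737313658 z under 0.2268318402995593 yaw 7.342909702525733 F u,n,z 0.5295828922559644 -0.04404145764531529 0.8794896288911509 M [-0.0041  0.0319  0.0256] 0.0006579651450797623 [-0.064   0.9979 -0.0005 -0.0006]
scene pin_shoulder [(array([ 0.5266, -0.0112,  0.0509]), 0.81)]
scene bench_pin [(array([ 0.4714, -0.0215,  0.0448]), 0.79)]
scene lever [(array([0.5351, 0.0183, 0.0957]), 0.53)]
top pin_shoulder [(array([ 0.5206, -0.0149,  0.053 ]), 0.59)]
top bench_pin [(array([ 0.4654, -0.0179,  0.0408]), 0.88)]
top lever [(array([0.5326, 0.0194, 0.0943]), 0.72)]
wrist pin_shoulder [(array([ 0.523 , -0.0106,  0.051 ]), 0.89)]
wrist bench_pin [(array([ 0.4661, -0.0176,  0.0419]), 0.78)]
wrist lever [(array([0.5336, 0.0212, 0.0933]), 0.68)]
1.4 [251.9 184.6]
1.25 [252.6 181. ]
1.1 [253.8 177.7]
```

View pics/s5.png

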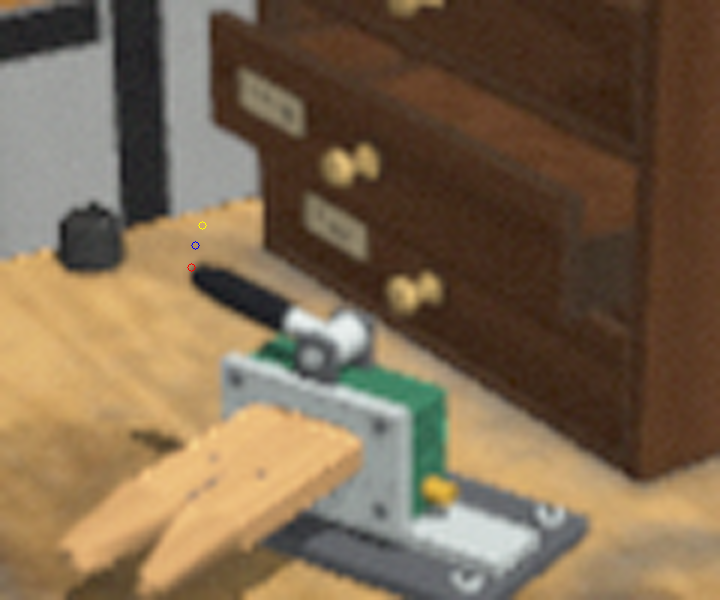

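The lever's tip, at crop (193,270), falls on the 1.4 rad mark, and the pin's shoulders are against the plate. I'm handing it in.

```bash
python3 -c "
from rig import hand_in
print(hand_in())"
```

```text
the job is handed in; nothing more can be done
None
```

The job is handed in, though no verdict was returned: the pin's shoulders are home against the plate, the lever is down at its stop (about 1.4 rad by the picture), the arm is clear, and I saw no contact with the other tools.

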